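Open the red fume-extraction gate half way

ROBOT

A 6-joint arm with a two-finger parallel gripper is mounted at the origin on the work surface. World frame = base frame: x ahead of the robot, y to its left, z up, the work surface at z = 0. Lengths are in mm, angles in rad, forces in N, time in s.
With the tool pointing down it reaches from about 275 to 825 mm from the base axis. Payload 4.9 kg.
Tool frame: the origin (TCP) lies at the very end of the fingers, on their centre line; the grasp point (between the pads) lies 19 mm behind it; z points along the fingers, y is the line along which they close (so a half turn about z gives the same grasp; the last joint's range is limited). The gripper opens to 85 mm and grips with 20 to 120 N. Pads are 22 mm wide; open, the fingers measure 114 mm over their backs; the gripper's body (76 mm by 85 mm) begins 54 mm behind the grasp point. The pads swing forward as they close: fully open they stand 13 mm farther back than shut.
Start: joints at [-1.429, 0.326, -0.193, 1.052, 0, 1.437], TCP at [149.786, -529.228, 191.881] pointing down, gripper open.
Joint ranges: [-2.65, 2.65], [-0.97, 1.79], [-1.3, 1.35], [-1.93, 2.1], [-1.47, 1.37], [-3.14, 3.14]. Speed limits (rad/s): [2.57, 2.57, 3.14, 3.14, 3.14, 3.14].

INTERFACE

Orientations are given as [roll, pitch, yaw] about the fixed x, y, z axes, in that order (R = Rz(yaw) Ry(pitch) Rx(roll)).
In Python, from bench import bot, solve_ik, imaging gives the robot as it stands. Calls block until the motion is done:
- bot.move_ptp(position, orientation): joint-space move of the TCP to a pose.
- bot.movel(position, rot=None, max_speed=150, threshold=None): straight line of the TCP; rot=None keeps the orientation; max_speed is the mean speed in mm/s. With threshold (N) it stops when the force on the tool has changed by that much, and returns True; else False.
- bot.move_j(angles): joint-space move.
- bot.grip(opening, effort=None): opening from 0.0 (shut) to 1.0 (fully open); effort is the grip in N (None keeps the last); returns when the fingers have stopped.
- bot.dwell(seconds).
- solve_ik(position, orientation): joint angles nearest the present ones, or None.
- bot.get_state(): the state.
- imaging.capture(name): name is "scene" or "top"; returns the picture (384x512x3 uint8, blue, green, red); there is no depth.
- imaging.camera_model(name): a dict with "K" (3x3 intrinsics, pixels), "k1" (the pictures are not rectified: a ray, as slopes to the right and down, at radius r is drawn at 1 + k1 r^2 times it, then the intrinsics apply), "position" and "rotation" of the camera in the world. Camera axes: x right, y up, looking along -z (the intrinsics and any distortion apply to the point x, -y, -z); pixel columns grow to the right and rows downward; lengths in mm; the calibration is good to about 2 mm. A picture is of the moment at which its call begins. camera_model takes no time and is no camera call.
A pose or a line that the arm cannot do raises bot.IKError and nothing moves.
- bot.sign_off(): hands the job in; it is judged then, once.
The state is a dict: "t": time; "qpos": joint angles; "joint_velocities": joint speeds; "effort": joint torques, N m; "tcp_pos": TCP position; "orientation": TCP orientation; "contact_force": force on the tool from outside, world axes, zero at the start; "wrist_torque": the same for the moment, N m; "opening": opening from 0.0 (shut) to 1.0 (fully open); "gripper_force": force on a finger pad.
Only numpy, scipy, OpenCV 4.12 (cv2) and the standard library are available. Lean on these libraries where they do the work, as an engineer would, in place of code of your own. Each camera call takes 0.05 s, during which the arm holds its last target. There are 200 camera calls.

TASK

Open the extraction port with the red handle half way: pull its stiff slide gate straight out until the red handle stands level with the yellow marks on its two guide rails, then let go of it. Leave the blue and green gates as they are.

Things in the scene. Friction and masses are not known exactly. Their poses are not given: they have to be found in the camera images.
- red_handle (a point): Centre of the red handle: upright block, 20 mm along the pull, 26 wide, 50 tall, z = 16 to 66 mm (centre 41), on the front of a flat metal blade (86 wide, top at z = 16). Axes: x along the slide, y across, z up; opens to -x, towards the robot +-0.2 rad. Shut, a grey fixed housing (120 x 120, 29 high) begins 35 mm behind (+x); round collar on it, 92 across, top z = 54, axis 95 mm behind.
- red_gate (a joint): Opening of the red gate, m: 0 shut, 0.050 at the yellow marks (half open), stop at 0.085. Starts 0 to 0.015 open. Friction about 9 N plus 15 N per m/s; stays where left. Two fixed steel rails (10 mm wide, 18 high) flank the blade at y = +-50 mm; each has a yellow mark 10 mm wide, centred 50 mm out from the shut handle's centre. A cross bar 8 mm high joins the rail ends.
- blue_handle (a point): centre of the blue handle of a like port (same sizes and axes as the red one), about 250 mm from its neighbour; red, blue and green stand in any order. Its gate starts anywhere from shut to 60 mm open and must stay as it is.
- green_handle (a point): centre of the green handle of a like port (same sizes and axes as the red one), about 250 mm from its neighbour; red, blue and green stand in any order. Its gate starts anywhere from shut to 60 mm open and must stay as it is.

How it is judged (in metres and radians):
At the end, for the whole second after the job is handed in: The red gate rests 50 mm open (within 12 mm), its handle level with the yellow marks and released; the blue and green handles are within 12 mm of where they began (value of joint red_gate between 0.038 and 0.062 m and velocity of joint red_gate between -0.005 and 0.005 m/s and not (distance of blue_handle from where it was at the start of the episode above 0.012 m) and not (distance of green_handle from where it was at the start of the episode above 0.012 m)); the robot touches nothing.
It fails at once if the blue gate was moved by more than 12 mm (distance of blue_handle from where it was at the start of the episode above 0.012 m).
It fails at once if the green gate was moved by more than 12 mm (distance of green_handle from where it was at the start of the episode above 0.012 m).
It also fails if it takes over 32 s, if anything falls off the work surface, if the arm or the gripper's body presses on something with over 40 N, if the wrist force passes 120 N, or if a joint passes its speed limit or range.

## Working session

There is one attempt and no reset: what is moved stays moved. The work goes in short steps, each a Python script; the robot and the scene stay as the last script left them, time stands still between calls to the robot, and variables do not carry over. Pictures are saved under pics/ and viewed, at most 10 in all, crops included, and the job is handed in when it is done.

```bash
mkdir -p pics; python3 - <<'E'
from bench import bot, imaging
import cv2
for n in("scene","top"):
    im=imaging.capture(n); cv2.imwrite(f"pics/{n}0.png",im)
    m=imaging.camera_model(n); print(n,m)
print(bot.get_state())
E
```

```text
scene {'K': array([[491.11598408,   0.        , 265.23687755],
       [  0.        , 491.11598408, 191.8281788 ],
       [  0.        ,   0.        ,   1.        ]]), 'k1': -0.15194349063091667, 'position': array([1112.23886127, -600.74446703,  753.45115947]), 'rotation': array([ 0.84102546, -0.01120413,  0.72617567])}
top {'K': array([[433.14930549,   0.        , 257.80768988],
       [  0.        , 433.14930549, 189.16061224],
       [  0.        ,   0.        ,   1.        ]]), 'k1': 0.04102237685975315, 'position': array([ 455.82071435,    6.08666802, 1010.22101708]), 'rotation': array([ 0.14308045, -0.02573326, -1.58158092])}
{'t': 0.1, 'qpos': array([-1.42919825e+00,  3.26896126e-01, -1.93458716e-01,  1.05197622e+00,
        2.45720451e-05,  1.43661015e+00]), 'joint_velocities': array([ 3.76384864e-04, -5.02311518e-04,  4.30255357e-03, -1.65783282e-03,
        3.93126096e-04, -9.64076317e-05]), 'effort': array([-1.21498565e-04, -4.44239366e+01,  2.63038641e+01,  7.94329826e-03,
       -1.53196702e-04,  9.86941387e-06]), 'tcp_pos': array([ 149.71300716, -528.65199914,  191.17536445]), 'orientation': array([-3.14007501e+00, -2.29673202e-04,  2.75784061e-01]), 'contact_force': array([ 0.1981362 , -0.01472273,  0.26338068]), 'wrist_torque': array([-0.0057973 , -0.00869979, -0.02975351]), 'gripper_force': 0.0, 'opening': 0.9968149618932824}
```

View pics/top0.png

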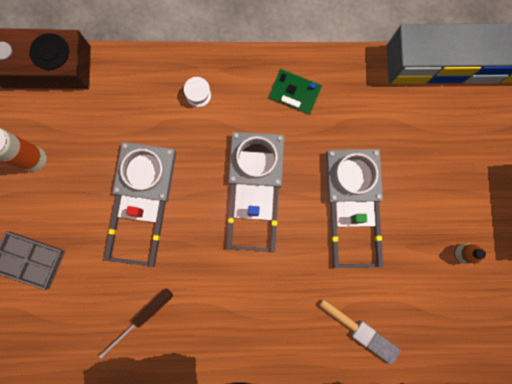

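View pics/scene0.png

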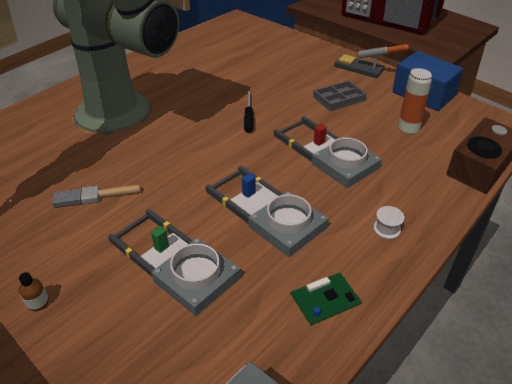

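Top view: red port at left, with its handle at about (135,212) and yellow marks at about (112,232) and (156,238). The blue gate (253,211) is in the middle and green (360,218) on the right. In the scene view the red handle is at (320,134). Next I'll measure the handle and marks.

```bash
cat > h.py <<'E'
import numpy as np, cv2
from scipy.spatial.transform import Rotation
from bench import bot, imaging
def ray(n,px):
    m=imaging.camera_model(n)
    u=cv2.undistortPoints(np.array([[px]],float),m["K"],np.array([m["k1"],0,0,0]))[0,0]
    return np.array(m["position"]),Rotation.from_euler("xyz",m["rotation"]).as_matrix()@[u[0],-u[1],-1]
def plane(n,px,z):
    o,d=ray(n,px); return o+d*(z-o[2])/d[2]
def tri(a,b):
    (o1,d1),(o2,d2)=ray("top",a),ray("scene",b)
    s=np.linalg.lstsq(np.c_[d1,-d2],o2-o1,rcond=None)[0]
    p,q=o1+s[0]*d1,o2+s[1]*d2
    return (p+q)/2,np.linalg.norm(p-q)
H={"red":((0,8),),"blue":((108,130),),"green":((50,85),),"yellow":((24,34),)}
def blobs(im,c,lo=(150,70)):
    hsv=cv2.cvtColor(im,cv2.COLOR_BGR2HSV); M=0
    for a,b in H[c]: M=M|cv2.inRange(hsv,(a,lo[0],lo[1]),(b,255,255))
    if c=="red": M|=cv2.inRange(hsv,(174,lo[0],lo[1]),(180,255,255))
    _,_,s,ce=cv2.connectedComponentsWithStats(M)
    return [(ce[i].round(1),s[i].tolist()) for i in range(1,len(s)) if s[i][4]>=8]
E
python3 - <<'E'
from h import *
for n in("top","scene"):
    im=imaging.capture(n)
    for c,lo in(("red",(190,90)),("yellow",(170,120)),("blue",(150,70)),("green",(130,70))):
        print(n,c,[(b[0].tolist(),b[1]) for b in blobs(im,c,lo)][:14])
E
```

```text
top red [([14.2, 160.9], [12, 159, 5, 5, 9]), ([24.6, 166.8], [23, 165, 5, 4, 8]), ([134.0, 211.3], [127, 207, 15, 9, 108])]
top yellow [([467.2, 67.2], [457, 67, 23, 2, 29]), ([230.6, 220.1], [229, 218, 4, 5, 17]), ([274.0, 222.7], [272, 221, 5, 5, 22]), ([111.0, 231.4], [109, 229, 5, 5, 20]), ([155.7, 237.3], [153, 235, 6, 5, 21]), ([335.0, 238.5], [333, 237, 5, 4, 20]), ([378.4, 237.9], [376, 236, 6, 5, 27])]
top blue [([498.8, 67.2], [484, 66, 28, 3, 70]), ([312.5, 85.6], [311, 83, 4, 6, 19]), ([253.3, 210.3], [249, 207, 10, 8, 68])]
top green [([295.5, 90.4], [269, 70, 52, 43, 957]), ([360.3, 217.9], [355, 215, 11, 7, 69])]
scene red [([318.2, 132.8], [314, 125, 12, 20, 109])]
scene yellow []
scene blue [([427.7, 73.6], [395, 52, 68, 58, 1426]), ([247.7, 184.0], [242, 173, 13, 24, 213]), ([316.4, 311.1], [314, 307, 6, 10, 48])]
scene green [([157.4, 234.4], [152, 226, 14, 25, 126])]
```

```bash
python3 - <<'E'
from h import *
a=plane("top",(111,231.4),18.5); b=plane("top",(155.7,237.3),18.5)
m=(a+b)/2; d=a-b; print("marks",a.round(1),b.round(1),np.linalg.norm(d),m.round(1))
yaw=np.arctan2(-d[0],d[1]); print("yaw",yaw)
t=imaging.capture("top"); s=imaging.capture("scene")
bt=[x for x in blobs(t,"red",(150,50)) if np.hypot(*(x[0]-[134,211]))<6]; bs=[x for x in blobs(s,"red",(150,50)) if np.hypot(*(x[0]-[319,134]))<8]
print(bt,bs)
p,e=tri(bt[0][0],bs[0][0]); print("tri",p.round(1),e)
for z in(41,55,66): print(z,plane("top",bt[0][0],z).round(1),plane("scene",bs[0][0],z).round(1))
ax=np.array([np.cos(yaw),np.sin(yaw)]); r=p[:2]-m[:2]; print("along",r@ax,"across",r@[-ax[1],ax[0]])
c=np.hstack([cv2.resize(t[140:270,100:170],None,fx=5,fy=4.4,interpolation=2)[:572],cv2.resize(s[105:190,265:385],None,fx=3.6,fy=572/85,interpolation=2)])[:,:800]
cv2.imwrite("pics/crop1.png",c)
E
```

```text
marks [504.7 310.6  18.5] [490.3 210.8  18.5] 100.87500365246588 [497.5 260.7  18.5]
yaw -0.14370388976132115
[(array([133.9, 211.3]), [126, 207, 17, 10, 126])] [(array([319.6, 133.8]), [314, 124, 13, 21, 213])]
tri [546.9 254.5  43.3] 0.9254600506857286
41 [547.5 255.4  41. ] [544.9 256.8  41. ]
55 [546.2 251.8  55. ] [556. 240.  55.]
66 [545.1 249.   66. ] [564.8 226.7  66. ]
along 49.80760238152033 across 0.9437816980294866
```

View pics/crop1.png

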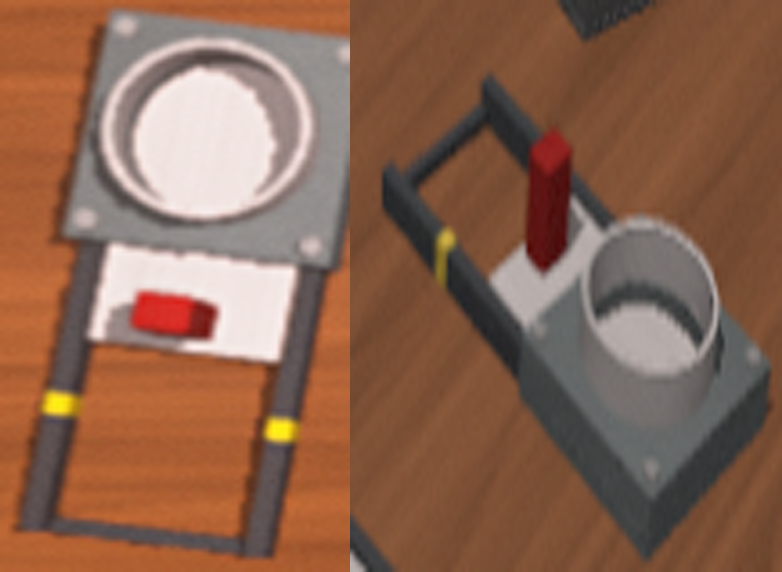

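The handle stands essentially shut, about 50 mm behind the marks, and the two views agree to about 1 mm. I'll approach from above with the fingers closing across the slide.

```bash
cat > g.py <<'E'
import numpy as np
yaw=-0.1437; ax=np.array([np.cos(yaw),np.sin(yaw)]); m=np.array([497.5,260.7]); ay=np.array([-ax[1],ax[0]])
rpy=[np.pi,0,yaw]
def P(along,z,ac=0.5): return [*(m+along*ax+ac*ay),z]
E
python3 - <<'E'
from h import *; from g import *
bot.move_ptp(P(49.8,170),rpy)
bot.grip(0.72,40)
bot.movel(P(49.8,90),max_speed=150)
print(bot.movel(P(49.8,33),max_speed=60,threshold=8))
s=bot.get_state(); print(s["t"],s["tcp_pos"],s["orientation"],s["contact_force"],s["opening"])
cv2.imwrite("pics/pre.png",np.hstack([cv2.resize(imaging.capture("top")[150:270,80:200],(400,400)),cv2.resize(imaging.capture("scene")[60:200,250:390],(400,400))]))
E
```

```text
False
5.8833 [547.26545586 254.18987877  33.42764253] [-3.14124501e+00 -7.40818318e-04 -1.43714513e-01] [-0.18970767  0.3854342   0.28884628] 0.7181534396971538
```

View pics/pre.png

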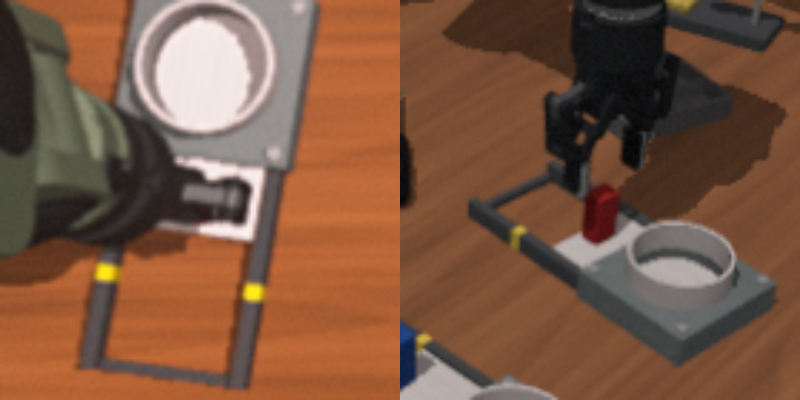

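The top view shows the gripper over the handle. In the scene view, though, the fingertips at about (575,190) and (632,165) look higher than, or short of, the handle top at (601,190). I'll project the expected fingertip positions to check.

```bash
cat >> h.py <<'E'
def proj(n,X):
    m=imaging.camera_model(n); R=Rotation.from_euler("xyz",m["rotation"]).as_matrix()
    c=(np.atleast_2d(X)-m["position"])@R; c=c*[1,-1,-1]
    return cv2.projectPoints(c,np.zeros(3),np.zeros(3),m["K"],np.array([m["k1"],0,0,0]))[0][:,0]
E
python3 - <<'E'
from h import *; from g import *
X=np.array([P(49.8,z,a) for z in(33,45,90) for a in(-30,30)]+[P(49.8,66,0),P(49.8,16,0)])
out=[]
for n,(r0,r1,c0,c1) in(("top",(150,270,80,200)),("scene",(60,200,250,390))):
    im=cv2.resize(imaging.capture(n)[r0:r1,c0:c1],(400,400),interpolation=2); k=400/(r1-r0)
    for i,p in enumerate(proj(n,X)):
        cv2.circle(im,tuple(((p-[c0,r0]+.5)*k).astype(int).tolist()),3,[(0,255,0),(255,255,0),(255,0,255),(0,255,255)][i//2],-1)
    out.append(im)
cv2.imwrite("pics/ov.png",np.hstack(out))
E
```

```text
(no output)
```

View pics/ov.png

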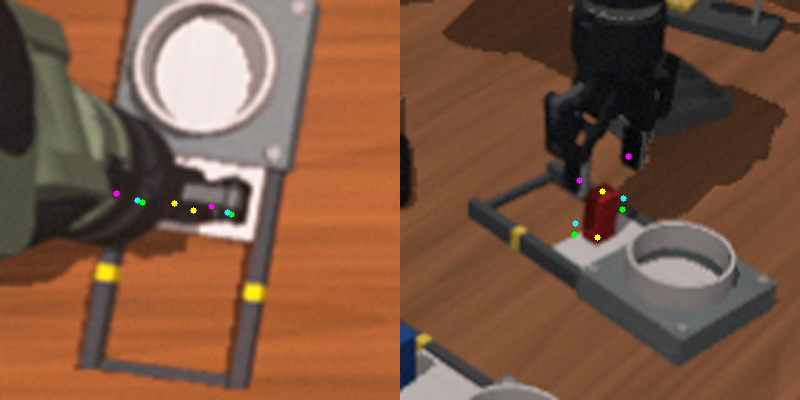

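```bash
python3 - <<'E'
from h import *; from g import *
for px,ac in(((580,194),-34),((632,168),34)):
    o,d=ray("scene",(250+(px[0]-400)*.35,60+px[1]*.35))
    n=np.array([*ay,0]); t=(ac-(o[:2]-m)@ay)/(d@n); q=o+t*d
    print(q.round(1),"along",(q[:2]-m)@ax)
q=bot.get_state(); print(q["t"],q["tcp_pos"],q["qpos"],q["opening"],q["contact_force"])
E
```

```text
[549.3 218.9  80.1] along 57.23459751333077
[555.3 286.7  76.5] along 53.50607097713953
6.0833 [547.19688463 254.14662841  33.42272484] [ 3.12547468e-01  5.64840272e-01 -2.52213595e-01  7.52959919e-01
 -5.84176377e-05 -2.68531128e+00] 0.7214849904499595 [-0.45773906 -0.63946149 -0.79764663]
```

By this measurement the tips are about 40 mm higher than the reported TCP implies. I'll do a slow guarded descent to find out what's true.

```bash
python3 - <<'E'
from h import *; from g import *
bot.grip(0.6)
for z in(22,8,-5):
    r=bot.movel(P(49.8,z),max_speed=30,threshold=6); s=bot.get_state()
    print(z,r,s["t"],s["tcp_pos"],s["contact_force"],s["opening"])
    if r: break
cv2.imwrite("pics/low.png",cv2.resize(imaging.capture("scene")[60:200,250:390],(500,500),interpolation=2))
E
```

```text
22 False 6.8667 [546.62931621 253.97497221  21.68676028] [-0.52672448 -0.30556359 -0.28259184] 0.6019317089961166
8 False 7.4833 [546.80587461 254.04831626   7.8612004 ] [0.58197078 0.47475679 0.2383482 ] 0.6021837832365148
-5 False 8.0667 [546.7175749  254.04176579  -5.1833735 ] [0.12043165 1.73287919 0.36000572] 0.5987718996863508
```

View pics/low.png

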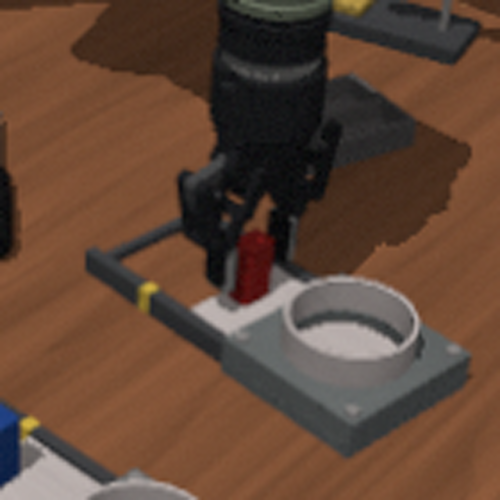

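The pads now straddle the lower half of the handle, with the left tip at about (228,302). The reported z really is about 40 mm too low. The arm touches nothing, so I'll grip.

```bash
python3 - <<'E'
from h import *; from g import *
def st(l): s=bot.get_state(); print(l,round(s["t"],2),s["tcp_pos"].round(1),s["contact_force"].round(1),round(s["opening"],3),round(s["gripper_force"],1))
bot.grip(0.0,50); st("grip")
s=bot.get_state()
if 0.2<s["opening"]<0.42 and np.linalg.norm(s["contact_force"])<30:
    p=s["tcp_pos"]; d=25
    q=P(49.8-d,-5); print(bot.movel(q,max_speed=40,threshold=40)); st("25")
im=imaging.capture("scene")
print([(x[0],x[1][4]) for x in blobs(im,"red",(150,50)) if x[0][1]>100 and x[0][0]>250])
cv2.imwrite("pics/pull.png",cv2.resize(im[60:200,250:390],(500,500),interpolation=2))
E
```

```text
grip 8.46 [547.1 254.7  -4.6] [-0.6  2.8  2.4] 0.296 50.5
False
25 9.23 [525.4 257.9  -4.6] [ 7.2  2.3 -4.3] 0.295 49.9
[(array([315.5, 130.4]), 118)]
```

View pics/pull.png

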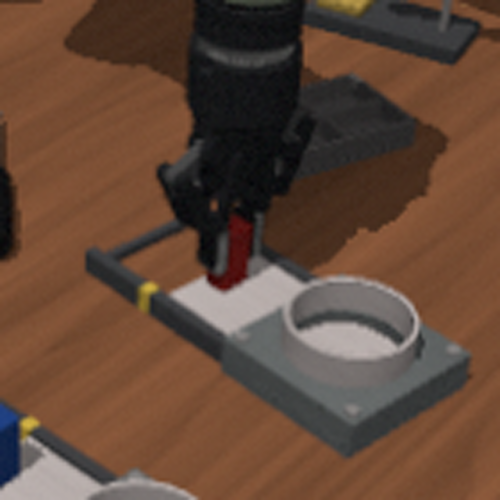

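The grip holds (opening 0.296, about 25 mm wide), and the red handle and blade have moved out with the gripper. I'll finish the pull, release, lift clear and check.

```bash
python3 - <<'E'
from h import *; from g import *
def st(l): s=bot.get_state(); print(l,round(s["t"],2),s["tcp_pos"].round(1),((s["tcp_pos"][:2]-m)@ax).round(1),s["contact_force"].round(1),round(s["opening"],3))
print(bot.movel(P(-1,-5),max_speed=40,threshold=40)); bot.dwell(0.3); st("end")
bot.grip(0.6); st("open")
bot.movel(P(-1,60),max_speed=80); bot.movel(P(-1,150),max_speed=150)
j=bot.get_state()["qpos"].copy(); j[0]-=1.5; bot.move_j(j); st("away")
t=imaging.capture("top"); s=imaging.capture("scene")
bt=[x for x in blobs(t,"red",(150,50)) if np.hypot(*(x[0]-[130,230]))<15]; bs=[x for x in blobs(s,"red",(150,50)) if np.hypot(*(x[0]-[300,120]))<25]
print(bt,bs)
if bt and bs:
    p,e=tri(bt[0][0],bs[0][0]); print(p,e,"along",(p[:2]-m)@ax)
for c,lo in(("blue",(150,70)),("green",(130,70))): print(c,[b[0] for b in blobs(t,c,lo)],[b[0] for b in blobs(s,c,lo)])
cv2.imwrite("pics/end.png",t)
E
```

```text
False
end 10.38 [499.9 261.6  -4.6] 2.2 [ 6.9  2.3 -4.3] 0.3
open 10.74 [496.  261.1  -5.1] -1.5 [ 0.  -0.2  0.6] 0.599
away 15.15 [ 296.2 -475.7  149.1] -93.7 [ 0.3 -0.6  0.4] 0.599
[(array([130.1, 233.1]), [122, 229, 17, 9, 126])] [(array([306.5, 125.4]), [301, 116, 13, 21, 202])]
[499.2167594  261.56049331  43.11059094] 0.225179917856181 along 1.5758368416403545
blue [array([498.8,  67.2]), array([312.5,  85.8]), array([253.2, 210.3])] [array([427.8,  73.4]), array([247.8, 184. ]), array([316.3, 311.3])]
green [array([295.5,  90.4]), array([360.4, 217.9])] [array([157.3, 234.1])]
```

View pics/end.png

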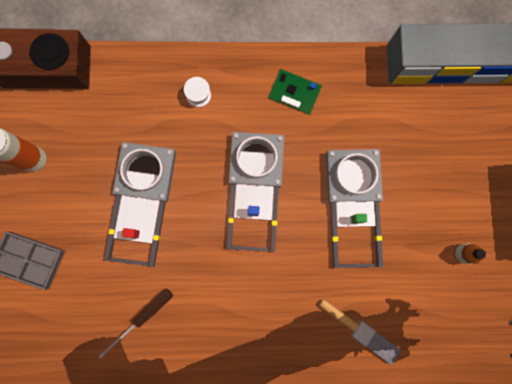

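The red handle at (130,233) is level with its yellow marks at (111,231) and (156,237), about 1.6 mm short of exact. Blue (253,210) and green (360,218) haven't moved, and the arm is clear.

```bash
python3 -c "
from bench import bot
print(bot.sign_off())"
```

```text
the job is handed in; nothing more can be done
None
```

The red gate is open about 48 mm, level with its yellow marks and released; blue and green did not move, the arm is clear, and the job is handed in (no verdict was returned). The robot's reported tool height was about 40 mm too low, which I found from the camera images and corrected for.

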